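# Bolt the wide tool box shut in the smithy

### The job

Two closed steel tool boxes stand on the smithy bench, each with a bolt drawn back on its lid. Bolt the wide box shut: take its bolt by the round upright knob, lift it over the bump on the lid, slide it fully home through the loop on the end of the box, and let it drop down behind the bump. Leave the narrow box's bolt drawn back.

Things in the scene. Friction and masses are not known exactly. Their poses are not given: they have to be found in the camera images.
- wide_knob (a point): Centre of the round upright knob (24 mm diameter, reaching 30 mm above and below) at the tail of the WIDE box's bolt; 126 mm above the bench when down. x: level, along the bolt, the way it slides home (away from the robot, within 25 degrees); z up. Bolt: 0.3 kg, 14 mm square, top 30 mm below this point, in tall loops (tops 4 mm above this point, the first 120 mm ahead at slide 0). Never turns.
- wide_bolt (a joint): Slide of the bolt of the WIDE box (330 x 150 mm, lid top 70 mm above the bench), m: 0 fully drawn back, 0.075 home at its stop, tip through the loop on the box's end. Friction 1.5 N. A square bump across the lid (12 mm long, 10 mm high, centred under the knob's place at 0.030) stops the 12 mm long lug under the knob: when down, the bolt cannot be between about 0.018 and 0.042.
- wide_bolt_lift (a joint): Lift of the wide box's bolt, straight up, in m: 0 down (its own weight brings it down when let go), 0.028 as high as its loops allow. It must be above 0.010 to pass over the bump; 0.015 to 0.022 is comfortable.
- narrow_bolt (a joint): Slide of the bolt of the NARROW box (330 x 90 mm, same height; its bolt has a flat upright tab 30 x 10 mm in place of the round knob), in m: near 0 drawn back, 0.018 against its bump, 0.075 home. It is to stay drawn back.

How it is judged:
By the outcome, as a careful person would: the job done as asked, in the order asked, and still so for the second after the job is handed in, with the robot touching nothing.
It also fails if it takes over 29 s, if anything falls off the work surface, if the arm or the gripper's body presses on something with over 40 N, if the wrist force passes 120 N, or if a joint passes its speed limit or range.

### The arm

A 6-joint arm with a two-finger parallel gripper is mounted at the origin on the work surface. World frame = base frame: x ahead of the robot, y to its left, z up, the work surface at z = 0. Lengths are in m, angles in rad, forces in N, time in s.
With the tool pointing down it reaches from about 0.35 to 0.775 m from the base axis. Payload 5.5 kg.
Tool frame: the origin (TCP) lies at the very end of the fingers, on their centre line; the grasp point (between the pads) lies 19 mm behind it; z points along the fingers, x is the direction in which the jaws open and shut, and the axes are right-handed (so a half turn about z gives the same grasp; the last joint's range is limited). The gripper opens to 85 mm and grips with 20 to 120 N. Pads are 22 mm wide; open, the fingers measure 114 mm over their backs; the gripper's body (76 mm by 85 mm) begins 54 mm behind the grasp point. The pads swing forward as they close: fully open they stand 13 mm farther back than shut.
Start: joints at [-1.272, 0.313, 0.046, 1.304, 0, 1.431], TCP at [0.244, -0.521, 0.231] pointing down, gripper open.
Joint ranges: [-2.76, 2.76], [-0.86, 1.69], [-1.03, 1.26], [-2.2, 2.34], [-1.47, 1.5], [-3.14, 3.14]. Speed limits (rad/s): [2.57, 2.57, 3.14, 3.14, 3.14, 3.14].

### API

Orientations are given as a unit quaternion [w, x, y, z].
In Python, from workcell import monitor, eyes, ticket gives the robot as it stands.
- The arm moves only by the tool send_rows, never from a script. Its argument "targets" is a list of rows, each a list of 5 numbers: the shift along the world's x, y, z in m, then the turn about the world's z in degrees, then the closure in counts, from 0 (fully open) to 255 (shut). A call has 1 to 12 rows; each row shifts and turns the commanded pose from where the row before left it; what a row does not reach is not made up. A row lasts 1/10 s, in which the tool goes at most 50 mm and 8.59 degrees, less where a joint would pass 70% of its speed; a pose out of reach is approached as far as the arm can. A call is refused whole if a number of a shift passes 0.05 or a number of a turn 8.59, either way. A call with a gripper value outside its range is refused whole. The fingers move at their own pace and stop on an object; "newtons" is the grip in N (left out, the last holds). Time passes only in rows, so rows that do not move let the fingers close. It gives the time, the measured TCP pose, the force and the opening at its end, in the units of the state.
- monitor.get_state(): the state, without advancing time (a new reading comes with each control period).
- eyes.read_camera(name): name is "scene" or "top" or "wrist"; returns a dict with "img" (384x512x3 uint8, red, green, blue), "z_map" (384x512 float32, m along the optical axis (not along the pixel's ray), 0 where there is no reading), "camera_matrix" (3x3 intrinsics, pixels), "k1" (the pictures are not rectified: a ray, as slopes to the right and down, at radius r is drawn at 1 + k1 r^2 times it, then the intrinsics apply), "pose" (4x4, takes a point from camera to world coordinates); the wrist camera has in their place "T_tool_cam" (4x4, takes a point from camera to tool coordinates, whose origin is the TCP and whose axes are the tool frame's). Camera axes: x right, y down, z forward; pixel columns grow to the right and rows downward; lengths in m; the calibration is good to about 2 mm. A picture is of the moment at which its call begins: read the wrist's pose just before it.
- ticket.hand_in(): hands the job in, once; it reports no verdict.
Trained networks look in the newest picture that a camera, given by its name, has taken for a name from the list of things; names that differ only in an ending like _2 or _b are one class to them, and where a whole thing is asked for, a point or a joint stands for the part that bears it (a point fixed in the world has none). Each returns a list of dicts, best first, with "conf" (0 to 1); they miss things now and then, are a little off and sometimes report something else, mostly with a low value. They report only what shows in the picture. A call takes as long as a camera call.
- eyes.spot_in(name, camera): "xyz" ([x, y, z] in m, in world coordinates, good to about 4 mm: the middle of the surface that is visible of it).
- eyes.tip_of(name, camera): "xyz" ([x, y, z] in m, in world coordinates, good to about 4 mm: a listed point, or the origin of a listed thing).
The state is a dict: "clock": time; "joint_pos": joint angles; "qvel": joint speeds; "tau": joint torques, N m; "tcp_pos": TCP position; "orientation": TCP orientation; "wrist_force": force on the tool from outside, world axes, zero at the start; "ft_torque": the same for the moment, N m; "finger_gap": finger opening in m.
Only numpy, scipy, OpenCV 4.12 (cv2) and the standard library are available. Lean on these libraries where they do the work, as an engineer would, in place of code of your own. Each camera call takes 0.05 s, during which the arm holds its last target.

## Working session

There is one attempt and no reset: what is moved stays moved. The work goes in short steps, Python scripts to look and compute and a tool call to move; the robot and the scene stay as the last step left them, time stands still between calls to the robot, and variables do not carry over. Pictures are saved under pics/ and viewed, and the job is handed in when it is done.

Besides the shell and the picture viewer there is one more tool, called in YAML: its name, and indented under it one key for each argument. send_rows: Moves the arm, as the interface text tells. Its arguments: {"type":"object","properties":{"targets":{"type":"array"},"newtons":{"type":"number"}},"required":["targets"]}

```bash
mkdir -p pics; ls; cat > h.py <<'E'
import numpy as np,cv2
from workcell import monitor,eyes,ticket
def save(c,n):
    d=eyes.read_camera(c); cv2.imwrite('pics/'+n+'.png',d['img'][:,:,::-1]); return d
E
python3 - <<'E'
from h import *
print(monitor.get_state())
for c in ['top','scene']:
    d=save(c,c+'1'); np.savez(c+'1',**d)
    for n in ['wide_knob','wide_bolt','narrow_bolt']:
        print(c,n,eyes.spot_in(n,c)[:2],eyes.tip_of(n,c)[:2] )
E
```

```text
pics
{'clock': 0.0, 'joint_pos': array([-1.27158922e+00,  3.14000860e-01,  4.49468569e-02,  1.30360737e+00,
        1.51916055e-05,  1.43116619e+00]), 'qvel': array([ 8.37064004e-05, -1.65396836e-04, -2.33845333e-04, -2.81979476e-05,
        1.47644964e-03,  9.39484072e-04]), 'tau': array([ 2.42589129e-03, -4.80632043e+01,  2.98532134e+01,  1.92670355e-02,
       -2.17173010e-04,  1.95354367e-06]), 'tcp_pos': array([ 0.24413232, -0.52001529,  0.23039549]), 'orientation': array([-6.10520180e-04,  8.44063363e-01, -5.36242640e-01, -7.04924444e-04]), 'wrist_force': array([ 0.02151559, -0.13213317,  0.09333634]), 'ft_torque': array([-0.03489477, -0.03332552,  0.00357916]), 'finger_gap': 0.08538737768344967}
top wide_knob [{'xyz': [0.5201, 0.2358, 0.0922], 'conf': 0.69}] [{'xyz': [0.4733, 0.2491, 0.1282], 'conf': 0.78}]Traceback (most recent call last):
  File "<stdin>", line 6, in <module>
ValueError: it knows: wide_knob
```

```bash
python3 - <<'E'
from h import *
d=save('scene','scene1'); np.savez('scene1',**d)
print(eyes.tip_of('wide_knob','scene'))
print(monitor.get_state()['clock'])
d=np.load('top1.npz')
K=d['camera_matrix'];P=d['pose'];k=float(d['k1']);z=d['z_map']
v,u=np.mgrid[:384,:512]
pts=np.stack([u,v],-1).reshape(-1,1,2).astype(float)
n=cv2.undistortPoints(pts,K,np.array([k,0,0,0.])).reshape(384,512,2)
X=np.concatenate([n*z[...,None],z[...,None]],-1)@P[:3,:3].T+P[:3,3]
X[z==0]=np.nan
np.save('topX.npy',X)
print(P)
m=(X[...,2]>0.135)&(X[...,2]<0.175)
nl,l,s,c=cv2.connectedComponentsWithStats(m.astype('uint8'))
for i in range(1,nl):
    if s[i,4]>8: print(s[i],np.nanmean(X[l==i],0),np.nanmin(X[l==i],0),np.nanmax(X[l==i],0))
for a,b in [(0.06,.08),(0.082,.1),(.1,.125),(.125,.14)]:
    m=(X[...,2]>a)&(X[...,2]<b)
    nl,l,s,c=cv2.connectedComponentsWithStats(m.astype('uint8'))
    for i in range(1,nl):
        if s[i,4]>8: 
            q=X[l==i]; print(a,s[i],q.mean(0).round(4),cv2.minAreaRect((q[:,:2]*1000).astype(np.float32)))
E
```

```text
[{'xyz': [0.471, 0.2537, 0.1237], 'conf': 0.69}]
0.3
[[-0.02074174 -0.99581769  0.08897703  0.40778833]
 [-0.99970877  0.01955985 -0.01413461 -0.01026372]
 [ 0.01233512 -0.08924429 -0.99593338  0.9583805 ]
 [ 0.          0.          0.          1.        ]]
[ 489   56   23   54 1098] [ 0.71976674 -0.58460866  0.14441193] [ 0.65916313 -0.61255653  0.13502141] [ 0.78060919 -0.56274643  0.15161757]
[349 172   8  15  97] [ 0.50434148 -0.23342449  0.15194222] [ 0.48997757 -0.24059749  0.13589083] [ 0.51894455 -0.22829541  0.1582198 ]
[123 192  14  12 127] [0.47341979 0.24516513 0.15210075] [0.46218169 0.23550728 0.13500969] [0.48543259 0.25883605 0.15824044]
0.06 [ 42  29  27  25 186] [0.8796 0.4702 0.0698] ((873.5427856445312, 464.3031005859375), (37.10847854614258, 71.93746948242188), 45.87831115722656)
0.06 [ 43  37  34  34 233] [0.8297 0.4424 0.0707] ((831.8826904296875, 444.96258544921875), (35.30836868286133, 107.45747375488281), 44.13322067260742)
0.06 [449  65   6  24 101] [ 0.7612 -0.5086  0.0773] ((760.1304931640625, -509.04437255859375), (11.10446548461914, 60.33052444458008), 
[... 7597 characters left out ...]
5, 204.5441436767578), (28.924541473388672, 12.04164981842041), 75.00411987304688)
0.125 [347 127  13   6  71] [ 0.6186 -0.2456  0.1294] ((618.3746948242188, -245.32713317871094), (27.029932022094727, 11.744098663330078), 88.6523208618164)
0.125 [139 144  13   8  66] [0.5851 0.2191 0.1295] ((585.4049682617188, 219.1329345703125), (26.237720489501953, 12.211979866027832), 76.1213150024414)
0.125 [348 174   4  13  23] [ 0.503  -0.2301  0.1328] ((503.93841552734375, -229.9503173828125), (26.980741500854492, 4.595389366149902), 4.088022232055664)
0.125 [132 194   6  10  20] [0.4711 0.238  0.1322] ((471.72930908203125, 238.278564453125), (6.205641269683838, 20.428564071655273), 74.95252227783203)
```

View pics/top1.png

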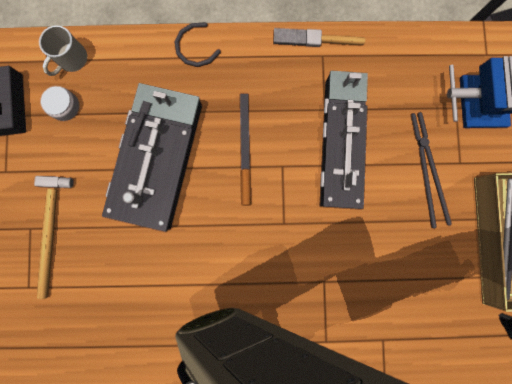

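View pics/scene1.png

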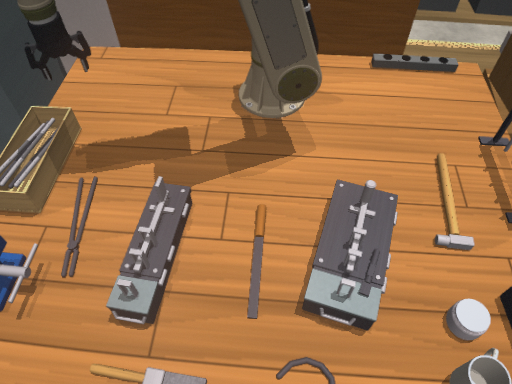

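```bash
python3 - <<'E'
import numpy as np,cv2
X=np.load('topX.npy')
def box(a,b,x0,x1,y0,y1):
    m=(X[...,2]>a)&(X[...,2]<b)&(X[...,0]>x0)&(X[...,0]<x1)&(X[...,1]>y0)&(X[...,1]<y1); return X[m]
q=box(.152,.17,.44,.52,.2,.29); print(len(q),q.mean(0),np.median(q,0),q.min(0),q.max(0))
d=np.load('scene1.npz');K=d['camera_matrix'];P=d['pose'];k=float(d['k1']);z=d['z_map']
v,u=np.mgrid[:384,:512]
n=cv2.undistortPoints(np.stack([u,v],-1).reshape(-1,1,2).astype(float),K,np.array([k,0,0,0.])).reshape(384,512,2)
X=np.concatenate([n*z[...,None],z[...,None]],-1)@P[:3,:3].T+P[:3,3]
q=box(.15,.17,.44,.52,.2,.29); print(len(q),q.mean(0),np.median(q,0),q.min(0),q.max(0))
for x0,x1 in [(.57,.6),(.62,.65),(.69,.72)]:
    q=box(.124,.14,x0,x1,.15,.25);print(q.mean(0),len(q))
E
```

```text
92 [0.47426017 0.24682537 0.15491409] [0.47440609 0.24700612 0.1549098 ] [0.46379481 0.23654406 0.15200978] [0.48519788 0.25832847 0.15824044]
72 [0.47895907 0.24705947 0.15511934] [0.47929732 0.24676205 0.15517051] [0.46740878 0.23728953 0.150364  ] [0.48949547 0.25834216 0.15821943]
[0.58882203 0.21936416 0.12916675] 79
[0.64213093 0.2054879  0.12953922] 81
[0.70889601 0.18758177 0.13017738] 88
```

send_rows:
  targets:
    - [0.01,0.045,0,8.3,0]
    - [0.013,0.045,0,8.3,0]
    - [0.013,0.045,0,8.3,0]
    - [0.013,0.045,0,8.3,0]
    - [0.013,0.045,0,8.3,0]
    - [0.013,0.045,0,8.3,0]
    - [0.013,0.045,0,8.3,0]
    - [0.013,0.045,0,8.3,0]
    - [0.013,0.045,0,8.3,0]
  newtons: 50

```text
clock: 1.2
tcp_pos: [0.3584, -0.1139, 0.2316]
orientation: [0.0, 0.996, 0.088, 0.001]
wrist_force: [1.2, 0.1, -0.7]
finger_gap: 0.0852
```

send_rows:
  targets:
    - [0.0145,0.045,0,8.2,0]
    - [0.0145,0.045,0,8.2,0]
    - [0.0145,0.045,0,8.2,0]
    - [0.0145,0.045,0,8.2,0]
    - [0.0145,0.045,0,8.2,0]
    - [0.0145,0.045,0,8.2,0]
    - [0.0145,0.045,0,8.2,0]
    - [0.0145,0.045,0,8.0,0]
    - [0,0,0,0,0]
    - [0,0,0,0,0]

```text
clock: 2.2
tcp_pos: [0.4739, 0.2454, 0.2307]
orientation: [-0.0, 0.792, 0.611, -0.001]
wrist_force: [-0.4, -0.3, 0.4]
finger_gap: 0.0853
```

```bash
python3 - <<'E'
from h import *
from scipy.spatial.transform import Rotation as R
s=monitor.get_state(); print(s['tcp_pos'],s['orientation'],s['joint_pos'],s['clock'])
d=save('wrist','w1'); print(eyes.tip_of('wide_knob','wrist'))
T=np.eye(4);T[:3,:3]=R.from_quat(np.roll(s['orientation'],-1)).as_matrix();T[:3,3]=s['tcp_pos']
P=T@d['T_tool_cam'];K=d['camera_matrix'];k=float(d['k1']);z=d['z_map']
v,u=np.mgrid[:384,:512]
n=cv2.undistortPoints(np.stack([u,v],-1).reshape(-1,1,2).astype(float),K,np.array([k,0,0,0.])).reshape(384,512,2)
X=np.concatenate([n*z[...,None],z[...,None]],-1)@P[:3,:3].T+P[:3,3]
X[z==0]=np.nan
for a,b in [(.15,.165),(.125,.14),(.088,.1)]:
  m=(X[...,2]>a)&(X[...,2]<b)
  nl,l,st,c=cv2.connectedComponentsWithStats(m.astype('uint8'))
  for i in range(1,nl):
    if st[i,4]>60:
        q=X[l==i]; print(a,st[i],q.mean(0).round(4),cv2.minAreaRect((q[:,:2]*1000).astype(np.float32)))
E
```

```text
[0.4739417  0.24535708 0.23070267] [-9.19596953e-05  7.91543933e-01  6.11111916e-01 -6.47860983e-04] [ 3.27374863e-01  2.34158072e-01 -6.15480954e-02  1.27637554e+00
 -2.45989614e-04  5.83241870e-01] 2.2
[{'xyz': [0.4708, 0.2488, 0.1245], 'conf': 0.8}]
0.15 [239 186  34  33 850] [0.4737 0.2504 0.153 ] ((474.5036315917969, 250.21873474121094), (22.829132080078125, 23.12914276123047), 60.63486099243164)
0.125 [240 176  31  17 165] [0.4653 0.2522 0.1329] ((467.19134521484375, 251.4873046875), (22.467037200927734, 9.089348793029785), 80.61344909667969)
0.125 [239 310  33  14 411] [0.5841 0.2223 0.1273] ((584.5985717773438, 221.98936462402344), (27.531248092651367, 12.44776725769043), 75.52352905273438)
0.125 [240 362  31   7 143] [0.6336 0.2082 0.1268] ((634.4659423828125, 209.16893005371094), (26.9930419921875, 5.605536937713623), 75.33385467529297)
0.088 [242 155  26  21 242] [0.4605 0.2537 0.0939] ((462.143798828125, 252.55026245117188), (21.21070671081543, 15.404715538024902), 80.58753967285156)
0.088 [ 247  217   16   93 1386] [0.5529 0.2304 0.0934] ((554.9024658203125, 229.76548767089844), (13.638522148132324, 97.74424743652344), 75.9559555053711)
0.088 [248 324  14  38 528] [0.6389 0.208  0.0934] ((639.4586791992188, 207.9344482421875), (13.268210411071777, 46.454681396484375), 75.369140625)
```

View pics/w1.png

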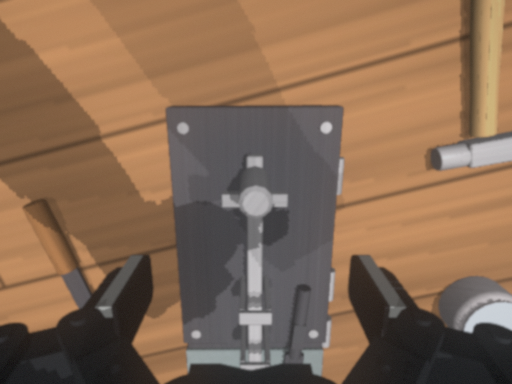

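send_rows:
  targets:
    - [0.0005,0.004,-0.03,0,0]
    - [0,0,-0.04,0,0]
    - [0,0,-0.03,0,0]
    - [0,0,-0.019,0,0]
    - [0,0,0,0,130]
    - [0,0,0,0,160]
    - [0,0,0,0,190]
    - [0,0,0,0,220]
    - [0,0,0,0,255]
    - [0,0,0,0,255]
    - [0,0,0,0,255]
    - [0,0,0,0,255]
  newtons: 40

```text
clock: 3.5
tcp_pos: [0.4759, 0.2485, 0.114]
orientation: [0.001, 0.792, 0.61, 0.001]
wrist_force: [-0.7, -1.9, 6.7]
finger_gap: 0.0233
```

send_rows:
  targets:
    - [0,0,0.006,0,255]
    - [0,0,0.006,0,255]
    - [0,0,0.007,0,255]
    - [0,0,0,0,255]
    - [0,0,0,0,255]

```text
clock: 4.0
tcp_pos: [0.4751, 0.2486, 0.1316]
orientation: [0.0, 0.792, 0.61, 0.0]
wrist_force: [2.2, 0.7, -2.8]
finger_gap: 0.023
```

```bash
python3 - <<'E'
from h import *
save('wrist','w2');save('scene','s2');s=monitor.get_state();print(s['tcp_pos'],s['wrist_force'],s['ft_torque'],s['finger_gap'])
d=cv2.imread('pics/s2.png')[160:330,290:420];cv2.imwrite('pics/s2c.png',cv2.resize(d,None,fx=4,fy=3.5))
E
```

```text
[0.4750374  0.24865914 0.13129288] [ 1.9042188   1.68485354 -2.26055814] [ 0.24260709 -0.44809522  0.01130911] 0.022902998451514143
```

View pics/w2.png

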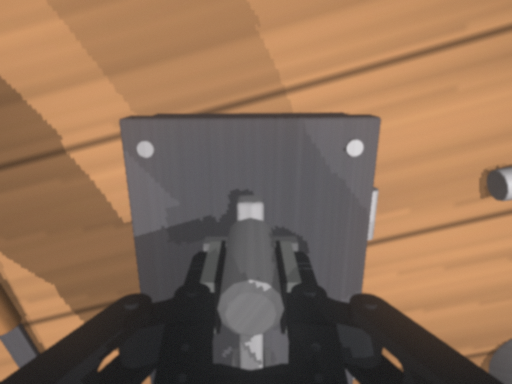

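View pics/s2c.png

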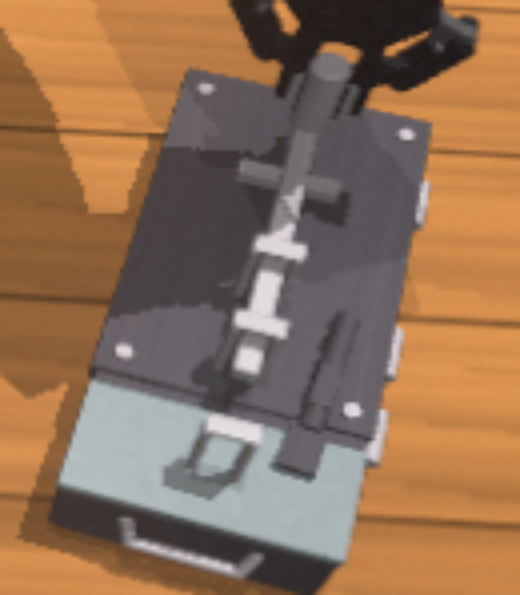

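send_rows:
  targets:
    - [0.0097,-0.0025,0,0,255]
    - [0.0097,-0.0025,0,0,255]
    - [0.0097,-0.0025,0,0,255]
    - [0.0097,-0.0025,0,0,255]
    - [0.0097,-0.0025,0,0,255]
    - [0.0097,-0.0025,0,0,255]
    - [0,0,0,0,255]
    - [0,0,0,0,255]

```text
clock: 4.9
tcp_pos: [0.5344, 0.2333, 0.1314]
orientation: [0.0, 0.792, 0.61, 0.001]
wrist_force: [2.3, 3.8, -2.9]
finger_gap: 0.0228
```

send_rows:
  targets:
    - [0.0039,-0.001,0,0,255]
    - [0.0029,-0.0008,0,0,255]
    - [0,0,0,0,255]
    - [0,0,0,0,255]

```text
clock: 5.3
tcp_pos: [0.5398, 0.232, 0.1315]
orientation: [-0.0, 0.792, 0.611, 0.0]
wrist_force: [1.2, 5.9, -2.9]
finger_gap: 0.0229
```

send_rows:
  targets:
    - [0.002,-0.0005,0,0,255]
    - [0.002,-0.0005,0,0,255]
    - [0,0,0,0,255]
    - [0,0,0,0,255]

```text
clock: 5.7
tcp_pos: [0.5433, 0.231, 0.1314]
orientation: [-0.0, 0.792, 0.611, 0.0]
wrist_force: [-0.2, 4.6, -2.6]
finger_gap: 0.0232
```

send_rows:
  targets:
    - [0.002,-0.0005,0,0,255]
    - [0.002,-0.0005,0,0,255]
    - [0,0,0,0,255]
    - [0,0,0,0,255]

```text
clock: 6.1
tcp_pos: [0.5433, 0.231, 0.1301]
orientation: [-0.003, 0.791, 0.611, -0.003]
wrist_force: [-8.2, 9.4, -1.8]
finger_gap: 0.0228
```

```bash
python3 - <<'E'
from h import *
save('scene','s3')
d=cv2.imread('pics/s3.png')[160:330,290:420];cv2.imwrite('pics/s3c.png',cv2.resize(d,None,fx=4,fy=3.5))
E
```

```text
(no output)
```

View pics/s3c.png

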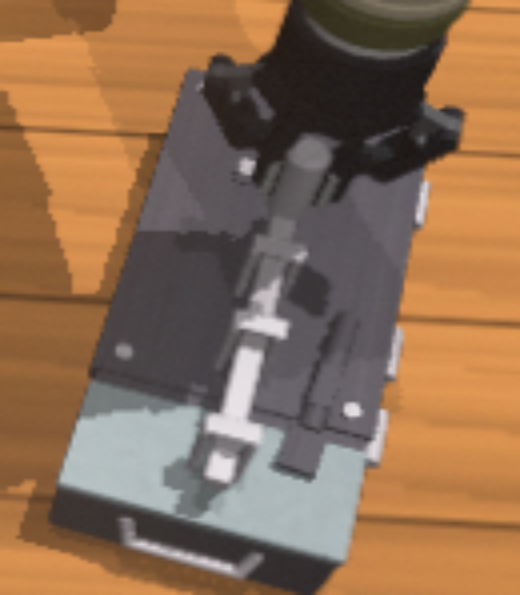

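The tip is through the end loop at about (220,455), and the arm is stopped by the bolt's end stop. Next I'll lower and release.

send_rows:
  targets:
    - [-0.001,0.0002,-0.006,0,255]
    - [-0.001,0.0002,-0.006,0,255]
    - [0,0,-0.006,0,255]
    - [0,0,0,0,255]
    - [0,0,0,0,255]

```text
clock: 6.65
tcp_pos: [0.5433, 0.231, 0.114]
orientation: [-0.002, 0.792, 0.611, -0.001]
wrist_force: [-6.1, 6.3, 5.1]
finger_gap: 0.0227
```

send_rows:
  targets:
    - [0,0,0,0,150]
    - [0,0,0,0,100]
    - [0,0,0,0,50]
    - [0,0,0,0,0]
    - [0,0,0,0,0]
    - [0,0,0,0,0]
    - [0,0,0.03,0,0]
    - [0,0,0.04,0,0]
    - [0,0,0.04,0,0]
    - [-0.04,0,0.03,0,0]
    - [-0.05,0,0.02,0,0]
    - [0,0,0,0,0]

```text
clock: 7.85
tcp_pos: [0.4561, 0.2304, 0.2759]
orientation: [0.0, 0.791, 0.611, 0.002]
wrist_force: [0.2, 0.3, -0.1]
finger_gap: 0.0853
```

```bash
python3 - <<'E'
from h import *
from scipy.spatial.transform import Rotation as R
s=monitor.get_state();print(s['tcp_pos'],s['wrist_force'])
def ana(d,P,tag):
    K=d['camera_matrix'];k=float(d['k1']);z=d['z_map']
    v,u=np.mgrid[:384,:512]
    n=cv2.undistortPoints(np.stack([u,v],-1).reshape(-1,1,2).astype(float),K,np.array([k,0,0,0.])).reshape(384,512,2)
    X=np.concatenate([n*z[...,None],z[...,None]],-1)@P[:3,:3].T+P[:3,3]
    def b(a,c,x0,x1,y0,y1):
        m=(z>0)&(X[...,2]>a)&(X[...,2]<c)&(X[...,0]>x0)&(X[...,0]<x1)&(X[...,1]>y0)&(X[...,1]<y1);return X[m]
    k=b(.148,.19,.51,.57,.19,.27);l=b(.12,.14,.573,.6,.19,.25)
    t=b(.145,.17,.48,.53,-.26,-.21)
    print(tag,len(k),k.mean(0),k.max(0)[2],len(l),l.mean(0),'gap',np.linalg.norm((l.mean(0)-k.mean(0))[:2]),len(t),t.mean(0) if len(t) else 0)
d=save('wrist','w4');T=np.eye(4);T[:3,:3]=R.from_quat(np.roll(s['orientation'],-1)).as_matrix();T[:3,3]=s['tcp_pos']
ana(d,T@d['T_tool_cam'],'wrist'); print(eyes.tip_of('wide_knob','wrist'))
for c in['top','scene']:
    d=save(c,c+'4'); ana(d,d['pose'],c); print(eyes.tip_of('wide_knob',c))
a=cv2.imread('pics/scene4.png')[150:330,90:420];cv2.imwrite('pics/s4c.png',cv2.resize(a,None,fx=2.4,fy=2.4))
E
```

```text
[0.45606256 0.23035569 0.27585454] [ 0.18636205  0.31019104 -0.13973214]
wrist 510 [0.54003407 0.23327479 0.15266653] 0.15535994903063344 352 [0.58385837 0.22218137 0.12667152] gap 0.045206563804284575 0 0
[{'xyz': [0.5387, 0.23, 0.1281], 'conf': 0.89}]
top 101 [0.54089876 0.22861874 0.15474271] 0.15900536459372838 70 [0.58500854 0.21834333 0.12923018] gap 0.04529080220091335 80 [ 0.50499396 -0.2339146   0.15427659]
[{'xyz': [0.544, 0.2307, 0.1242], 'conf': 0.93}]
scene 96 [0.54672255 0.23028223 0.15423825] 0.15805093537248216 84 [0.58897243 0.21942942 0.12871078] gap 0.04362150211332951 71 [ 0.50965275 -0.23305438  0.1539284 ]
[{'xyz': [0.5423, 0.2357, 0.122], 'conf': 0.81}]
```

View pics/s4c.png

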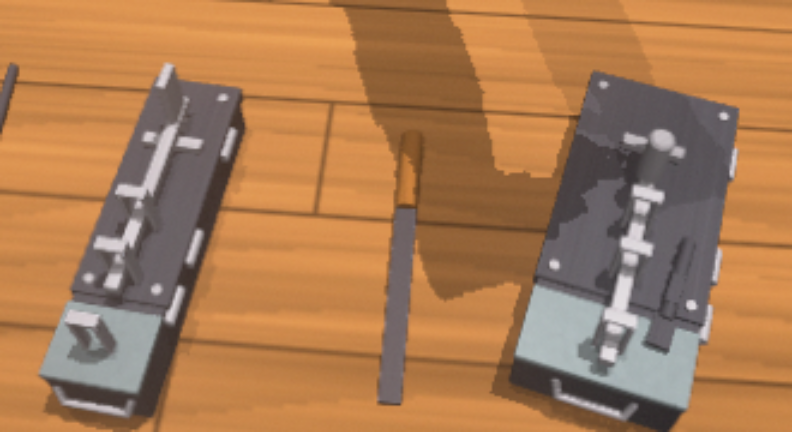

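The knob is about 45 mm from the first loop, which matches home at 0.075. Its top is about 0.155 m high, so it is down, and the narrow bolt hasn't moved.

```bash
python3 -c "
from workcell import ticket
print(ticket.hand_in())"
```

```text
the job is handed in; nothing more can be done
None
```

The wide box is bolted shut, and the job was handed in at about 8 s on the robot's clock. I gripped the wide bolt's knob, lifted it about 18 mm, slid it about 70 mm to its stop, lowered it and let go. Then I moved the arm clear.

- **Bolt home:** The knob's distance to the first loop is 45 mm (wrist), 45 mm (top) and 44 mm (scene). Home should be 45 mm. The scene picture shows the bolt's tip through the loop on the end of the box.
- **Bolt down:** The knob's top is at about 0.155 m, the same as before the lift.
- **Narrow box:** Its tab is within about 1 mm of where it stood at the start in the top camera, so its bolt is still drawn back.
- **Robot clear:** The wrist force reads about zero.
- **Disagreements:** The cameras differ by up to 7 mm on the knob's absolute position, so I relied on distances measured within one picture. The wide bolt started at a slide of about 0.006, not exactly 0.

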